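Refit the cover of a switch box: hook its tongue, swing it down, snap it home

TASK

Put the loose cover back on the switch box that lies open on the bench: tilt it and hook its narrow tongue under the lip of the steel frame, push it in as far as it goes, then swing the other edge down until the spring catch snaps over it, the cover lies flat and fully home, and let go. The frame's height is adjustable and not known exactly, so feel your way and do it gently, without forcing the cover or hammering it in (never more than about 40 N on the box). Leave everything else on the bench where it is.

Things in the scene. Friction and masses are not known exactly. Their poses are not given: they have to be found in the camera images.
- box: White plastic switch box fixed on its back: open tray 200 (x) x 160 (y) x 40 mm high. Origin: centre of its underside, on the bench; z up; x from the lip side (-x, towards the robot) to the catch side (+x). A rigid steel frame inside rises above its rim, with two level ledges, both at height L above the bench. L is adjustable: anywhere from 52 to 72 mm, new each time, not reported.
- box_lip (a point): Point of the box at box x -75, y 0, z 62 mm (L's mean, not its true value): foot of the frame's pocket, axes as the box's. In box mm: near ledge x -80 to -40, 104 wide; pocket open to +x: back stop face x -75, lip over it with underside L+9, top L+13, free edge x -63 (12 deep), side cheeks at y +/-45. The tongue goes in here, against the back stop.
- box_far (a point): Point of the box at box x 74.5, y 0, z 62 mm (L's mean, not its true value), axes as the box's: end of the far ledge (box x 50 to 74.5, 104 mm wide). Two low far stops face inwards at x 74.5, y +/-30 to +/-50, top L+4 mm: the 147 mm long cover has 2.5 mm play along x between back stop and far stops. The catch stands between them, at y 0.
- catch (a joint): Black spring catch, 32 mm wide, slides along box x: 0 = closed, to 0.010 m outwards; spring 1.25 N at rest, 250 N/m, shuts it. Closed: nose tip at box x 68 mm, nose underside L+6.5, upright tip to L+9.5, then a ramp leaning outwards 25 degrees from vertical, up to L+26 mm. The cover's edge pressed down the ramp pushes it out, then it snaps over the cover: under about 10 N at the rib.
- cover_center (a point): Loose white plastic cover, 0.2 to 0.4 kg, 5 mm thick, starts flat on the bench. Point at mid-thickness, about mid-length (cover x = 0); z up out of it, x from tongue edge to catch edge. Panel x -60 to 72 mm, 110 wide in y; tongue x -75 to -60, 80 wide. On top a handle rib, see cover_grip. Home: underside on both ledges, axes along the box's, this point 0 to 2.5 mm to +x of the box's origin.
- cover_grip (a point): Middle of the cover's upright handle rib, same axes as the cover: cover x = 10 mm, 20 mm above the panel's underside. The rib is 14 mm thick along x, 50 mm long along y, and stands 30 mm above the panel's top face. Grasp it across its thickness (fingers closing along the cover's x).
- cover_tongue (a point): Middle of the end face of the cover's tongue: cover x = -75 mm, half-way up its 5 mm thickness, same axes as the cover.
- breaker_center (a point): Bystander: a grey circuit breaker 70 x 18 x 69 mm standing on the bench; its centre, 28 mm up.
- blank: Bystander: a smaller square white blank 90 x 90 x 10 mm with a round boss and no tongue or handle; origin under its centre.
- coupling: Bystander: a grey pipe coupling, 60 mm diameter, 35 mm tall; origin under its centre.
- driver: Bystander: a screwdriver lying on the bench; origin under its middle.
- carton: Bystander: a cardboard carton 110 x 150 x 85 mm; origin under its centre.
- jar: Bystander: a screw-top jar, 64 mm diameter, 90 mm tall; origin under its centre.
- lampbox: Bystander: a lamp box 75 x 75 x 110 mm; origin under its centre.
Mind the look-alikes: they are no part of the job. Of the things that look like the part that bears cover_center, take the one that is nearest to the robot's base at the start.

How it is judged:
On the way:
1. the tongue is hooked under the lip with the cover tilted (at least 3 degrees) (x of cover_tongue in the frame of box between -0.08 and -0.066 m and z of cover_tongue in the frame of box between 0.049 and 0.079 m and y of cover_tongue in the frame of box between -0.008 and 0.008 m and angle between cover_center's own z axis and vertical above 0.05 rad), for 0.1 s.
At the end, for the whole second after the job is handed in: The cover lies flat (within 1.7 degrees) on the frame's ledges with its tongue at least 6 mm under the lip, within 8 mm of the middle sideways and 0.1 rad of the box's direction, the spring catch closed over its far edge (within 2 mm of rest), released and at rest (angle between cover_center's own z axis and vertical below 0.03 rad and x of cover_tongue in the frame of box between -0.078 and -0.069 m and y of cover_tongue in the frame of box between -0.008 and 0.008 m and z of cover_center in the frame of box between 0.0515 and 0.076 m and angle between the x axis of cover_center and the x axis of box, either way round below 0.1 rad and value of joint catch below 0.002 m and linear speed of cover below 0.01 m/s); the robot touches nothing.
It fails at once if the cover is pressed on the box with more than 50 N (contact force between cover and box above 50 N).
It fails at once if the robot itself pushes on the box with more than 50 N (contact force between any of the fingers, the arm and box above 50 N).
It fails at once if another thing on the bench is moved by more than 30 mm (distance of any of breaker_center, blank, coupling, driver, carton, jar, lampbox from where it was at the start of the episode above 0.03 m).
It also fails if it takes over 54 s, if anything falls off the work surface, if the arm or the gripper's body presses on something with over 40 N, if the wrist force passes 120 N, or if a joint passes its speed limit or range.

ROBOT

A 6-joint arm with a two-finger parallel gripper is mounted at the origin on the work surface. World frame = base frame: x ahead of the robot, y to its left, z up, the work surface at z = 0. Lengths are in m, angles in rad, forces in N, time in s.
With the tool pointing down it reaches from about 0.35 to 0.875 m from the base axis. Payload 4.2 kg.
Tool frame: the origin (TCP) lies at the very end of the fingers, on their centre line; the grasp point (between the pads) lies behind it (env.grip_depth is the z of the grasp point in the tool frame, in m); z points along the fingers, y is the line along which they close (so a half turn about z gives the same grasp; the last joint's range is limited). The gripper opens to 87 mm and grips with 3 to 60 N. Pads are 19 mm wide; open, the fingers measure 117 mm over their backs; the gripper's body (75 mm by 190 mm) begins 51 mm behind the grasp point.
Start: joints at [-1.019, 0.385, 0.008, 0, -1.194, -0.259], TCP at [0.18, -0.598, 0.223] pointing down, gripper open.
Joint ranges: [-3.14, 3.14], [-1.21, 2.06], [-1.07, 1.41], [-3.16, 2.05], [-2.99, -0.16], [-3.1, 3.1]. Speed limits (rad/s): [2.79, 2.79, 3.14, 3.14, 3.14, 3.14].

INTERFACE

Orientations are given as a unit quaternion [w, x, y, z].
In Python, from bench import sense, viewer, ticket, env gives the robot as it stands. The module is installed in compiled form; this text tells all that it offers.
- The arm moves only by the shell command python3 -m jog 'ROWS' [FORCE]. ROWS is JSON, a list of rows, each an object of numbers: "rx", "ry", "rz": the turn, a rotation vector about the world's x, y, z scaled (see below); "dx", "dy", "dz": the shift along the world's x, y, z scaled (see below); "jaw": the closure, from 0 (fully open) to 1 (shut). A call has 1 to 5 rows; each row shifts and turns the commanded pose from where the row before left it; what a row does not reach is not made up. The controller multiplies each number of a shift by 0.02 m and each number of a turn by 0.1 rad. A row lasts 1/12 s, in which the tool goes at most 41.7 mm and 7.16 degrees, less where a joint would pass 70% of its speed; a pose out of reach is approached as far as the arm can. A call with a number of a shift or a turn outside -1 to 1 is refused whole. A call with a gripper value outside its range is refused whole. The fingers move at their own pace and stop on an object; FORCE is the grip in N (left out, the last holds). Time passes only in rows, so rows that do not move let the fingers close. It gives the time, the measured TCP pose, the force, the opening and the grip force at its end, in the units of the state.
- sense(): the state, without advancing time (a new reading comes with each control period).
- viewer.grab_frame(name): name is "side" or "top"; returns a dict with "color" (480x640x3 uint8, red, green, blue), "depth" (480x640 float32, m along the optical axis (not along the pixel's ray), 0 where there is no reading), "fx", "fy", "cx", "cy" (pixels), "R" (3x3) and "t" (3): a world point X has camera coordinates R X + t. Camera axes: x right, y down, z forward; pixel columns grow to the right and rows downward; lengths in m; the calibration is good to about 2 mm. A picture is of the moment at which its call begins.
- ticket.finish_job(): hands the job in; it is judged then, once.
The state is a dict: "time": time; "joint_positions": joint angles; "dq": joint speeds; "tau": joint torques, N m; "eef_pos": TCP position; "orientation": TCP orientation; "force": force on the tool from outside, world axes, zero at the start; "torque": the same for the moment, N m; "finger_gap": finger opening in m; "grip_force": force on a finger pad.
Only numpy, scipy, OpenCV 4.12 (cv2) and the standard library are available. Lean on these libraries where they do the work, as an engineer would, in place of code of your own. Each camera call takes 0.05 s, during which the arm holds its last target. There are 200 camera calls.

## Working session

There is one attempt and no reset: what is moved stays moved. The work goes in short steps, Python scripts to look and compute and a shell command to move; the robot and the scene stay as the last step left them, time stands still between calls to the robot, and variables do not carry over. Pictures are saved under pics/ and viewed, at most 10 in all, crops included, and the job is handed in when it is done.

```bash
mkdir -p pics
python3 - <<'E'
from bench import sense, viewer, env
import cv2,numpy as np,pickle
s=sense();print({k:np.round(v,3).tolist() for k,v in s.items()},env.grip_depth)
for n in("top","side"):
    f=viewer.grab_frame(n);pickle.dump(f,open(n+'.pkl','wb'))
    cv2.imwrite(f'pics/{n}0.png',f['color'][:,:,::-1]);print(n,f['fx'],f['cx'],f['cy'],np.round(f['R'],3).tolist(),f['t'])
E
```

```text
{'time': 0.0, 'joint_positions': [-1.019, 0.386, 0.007, -0.001, -1.194, -0.259], 'dq': [-0.0, -0.0, -0.0, 0.001, 0.0, 0.0], 'tau': [0.001, -39.067, 18.741, 4.22, 0.011, -0.0], 'eef_pos': [0.18, -0.598, 0.221], 'orientation': [-0.0, -0.146, 0.989, 0.001], 'force': [0.292, -0.126, 0.376], 'torque': [-0.03, -0.018, 0.003], 'grip_force': 0.0, 'finger_gap': 0.087} -0.0187
top 498.57055480165815 323.9637335226124 241.5218835968776 [[-0.031, -1.0, 0.003], [-0.996, 0.031, -0.079], [0.079, -0.006, -0.997]] [0.02889414 0.59691611 1.02574266]
side 514.0604593370435 311.86026485803364 234.02504852542313 [[-0.933, -0.361, 0.008], [-0.246, 0.62, -0.745], [0.264, -0.697, -0.667]] [0.56549474 0.21586734 0.97292448]
```

View pics/top0.png

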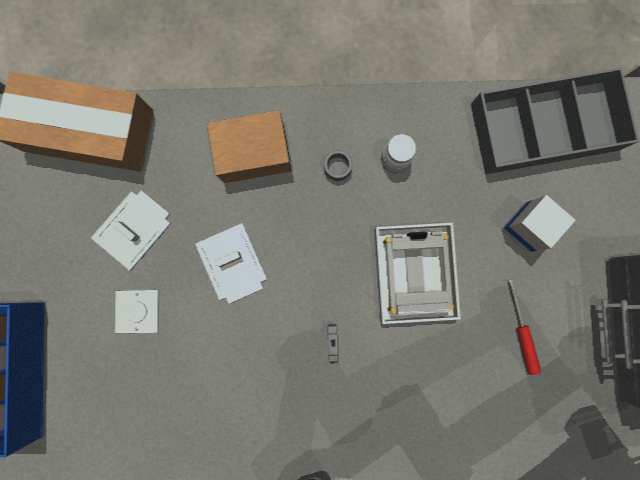

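View pics/side0.png

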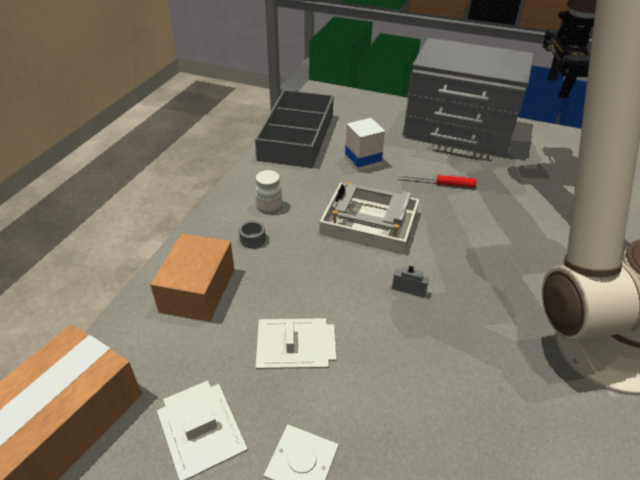

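The top view shows the near cover at about (231,262), with its tongue at the bottom near (243,298) and its rib at (230,259). Its look-alike is at (131,230). The box is at (418,273), with the catch at the top (418,236) and the lip at the bottom. The side view agrees: cover at (293,343), box at (370,215).

```bash
cat > h.py <<'E'
import cv2,numpy as np,pickle
def world(f):
    d=f['depth'];v,u=np.mgrid[0:480,0:640]
    P=np.stack([(u-f['cx'])/f['fx']*d,(v-f['cy'])/f['fy']*d,d],-1)
    return (P-f['t'])@f['R']
def ray(f,u,v,z):
    r=np.array([(u-f['cx'])/f['fx'],(v-f['cy'])/f['fy'],1])@f['R'];c=-f['R'].T@f['t']
    return c+r*(z-c[2])/r[2]
E
python3 - <<'E'
from h import *
f=pickle.load(open('top.pkl','rb'));W=world(f);im=f['color'];g=im.min(2)
def rect(x0,x1,y0,y1,z,th):
    m=np.zeros((480,640),np.uint8);m[y0:y1,x0:x1]=(g[y0:y1,x0:x1]>th)
    cs,_=cv2.findContours(m,0,2);c=max(cs,key=cv2.contourArea)
    p=np.array([ray(f,u,v,z)[:2] for u,v in c[:,0]],np.float32)
    return c,p,cv2.minAreaRect(p)
c,p,r=rect(185,275,215,310,.005,165);print('cover',r,cv2.contourArea(p))
print(np.round(cv2.boxPoints(r),4).tolist(), 'centroid',(lambda M:(M['m10']/M['m00'],M['m01']/M['m00']))(cv2.moments(p)))
c,p,r=rect(365,470,215,335,.040,165);print('box',r);print(np.round(cv2.boxPoints(r),4).tolist())
Z=W[...,2]
print('bench z',np.median(Z[350:400,150:250]))
np.set_printoptions(linewidth=250)
print((Z[224:328:3,374:464:4]*1000).round().astype(int))
print('rib');m=(Z>.027)&(Z<.045);q=np.zeros_like(m);q[215:310,185:275]=1;q&=m
print(W[q].mean(0),q.sum(),cv2.minAreaRect(W[q][:,:2].astype(np.float32)))
fs=pickle.load(open('side.pkl','rb'));Ws=world(fs);print('side bench',np.median(Ws[400:440,320:420,2]));q=Ws[185:245,320:425];
for n,w in(('top',W[215:335,365:470]),('side',q)):
    z=w[...,2];h,e=np.histogram(z[(z>.03)&(z<.11)],bins=40,range=(.03,.11));print(n,[(round(a*1000),int(b)) for a,b in zip(e,h)])
E
python3 - <<'E'
import cv2
im=cv2.imread('pics/top0.png');a=cv2.resize(im[215:335,365:475],None,fx=5,fy=5,interpolation=2)
cv2.imwrite('pics/boxcrop.png',a[:600])
E
```

```text
cover ((0.556795597076416, 0.20838621258735657), (0.14642831683158875, 0.10986239463090897), 22.318017959594727) 0.0149606230325805
[[0.4681999981403351, 0.2313999980688095], [0.5098999738693237, 0.1298000067472458], [0.6453999876976013, 0.18539999425411224], [0.6036999821662903, 0.28700000047683716]] centroid (0.5586614540244376, 0.20956081140312413)
box ((0.5265377163887024, -0.18095356225967407), (0.19908209145069122, 0.15882612764835358), 1.5260558128356934)
[[0.42489999532699585, -0.10419999808073044], [0.42910000681877136, -0.2630000114440918], [0.6281999945640564, -0.25769999623298645], [0.6238999962806702, -0.09889999777078629]]
bench z -0.00020228657537106186
[[  -1    2   -2   -4    1    3    0   -1    2   -1   -2    1   39   37   42   41   40   40   41   41    2    0    0]
 [   2   38   42   38   40   39   39   42   38   39   32   28   19   17   12    6    4    9   10   39   -1    1   -1]
 [  12   12    6    5    2    2    6    4    5    3    8    6    7    4    5    3    4    6   10   37   -2    1   -3]
 [  10   41    7    4    5    9    6    4    7   69   84   89   85   
[... 4004 characters left out ...]
, 26), (52, 71), (54, 224), (56, 311), (58, 372), (60, 534), (62, 394), (64, 126), (66, 24), (68, 18), (70, 38), (72, 149), (74, 201), (76, 128), (78, 20), (80, 9), (82, 14), (84, 16), (86, 17), (88, 5), (90, 1), (92, 0), (94, 0), (96, 0), (98, 0), (100, 0), (102, 0), (104, 0), (106, 0), (108, 0)]
side [(30, 95), (32, 102), (34, 84), (36, 86), (38, 160), (40, 190), (42, 57), (44, 7), (46, 3), (48, 9), (50, 37), (52, 67), (54, 110), (56, 215), (58, 153), (60, 241), (62, 290), (64, 77), (66, 21), (68, 18), (70, 17), (72, 51), (74, 125), (76, 86), (78, 15), (80, 5), (82, 7), (84, 9), (86, 9), (88, 6), (90, 0), (92, 0), (94, 0), (96, 0), (98, 0), (100, 0), (102, 0), (104, 0), (106, 0), (108, 0)]
```

View pics/boxcrop.png

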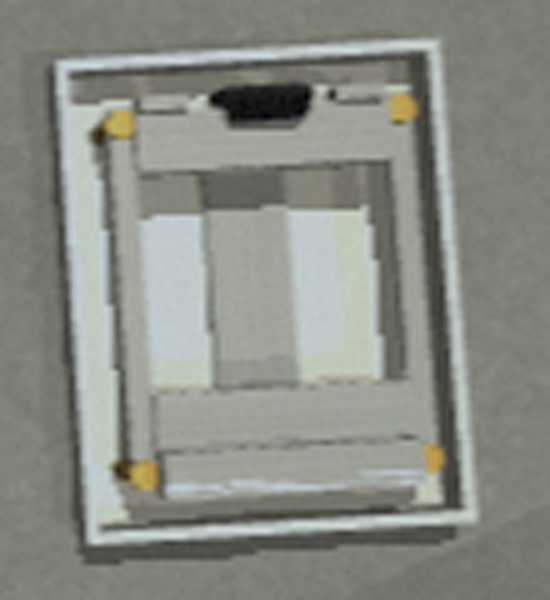

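Box: centre (0.5265, -0.181), yaw 1.5°, L about 62 mm. Cover: centre (0.558, 0.209), yaw 22.3°, rib at (0.5675, 0.213). I'll move above the rib with a yaw change of about +95.5°.

```bash
R='see'
python3 -m jog '[{"dx":0.48,"dy":1,"rz":0.415,"jaw":0.3},{"dx":0.48,"dy":1,"rz":0.415,"jaw":0.3},{"dx":0.48,"dy":1,"rz":0.415,"jaw":0.3},{"dx":0.48,"dy":1,"rz":0.415,"jaw":0.3},{"dx":0.48,"dy":1,"rz":0.415,"jaw":0.3}]' 20
python3 -m jog '[{"dx":0.48,"dy":1,"rz":0.415,"jaw":0.3},{"dx":0.48,"dy":1,"rz":0.415,"jaw":0.3},{"dx":0.48,"dy":1,"rz":0.415,"jaw":0.3},{"dx":0.48,"dy":1,"rz":0.415,"jaw":0.3},{"dx":0.48,"dy":1,"rz":0.415,"jaw":0.3}]'
```

```text
schema error: expected keys rx, ry, rz, dx, dy, dz, jaw
schema error: expected keys rx, ry, rz, dx, dy, dz, jaw
```

```bash
python3 -m jog '[{"dx":0.48,"dy":1,"dz":0,"rx":0,"ry":0,"rz":0.415,"jaw":0.3},{"dx":0.48,"dy":1,"dz":0,"rx":0,"ry":0,"rz":0.415,"jaw":0.3},{"dx":0.48,"dy":1,"dz":0,"rx":0,"ry":0,"rz":0.415,"jaw":0.3},{"dx":0.48,"dy":1,"dz":0,"rx":0,"ry":0,"rz":0.415,"jaw":0.3},{"dx":0.48,"dy":1,"dz":0,"rx":0,"ry":0,"rz":0.415,"jaw":0.3}]' 20
python3 -m jog '[{"dx":0.48,"dy":1,"dz":0,"rx":0,"ry":0,"rz":0.415,"jaw":0.3},{"dx":0.48,"dy":1,"dz":0,"rx":0,"ry":0,"rz":0.415,"jaw":0.3},{"dx":0.48,"dy":1,"dz":0,"rx":0,"ry":0,"rz":0.415,"jaw":0.3},{"dx":0.48,"dy":1,"dz":0,"rx":0,"ry":0,"rz":0.415,"jaw":0.3},{"dx":0.48,"dy":1,"dz":0,"rx":0,"ry":0,"rz":0.415,"jaw":0.3}]'
python3 -c "
from bench import sense;import numpy as np
s=sense();print(np.round(s['joint_positions'],2))"
```

```text
time: 0.52
eef_pos: [0.2285, -0.4972, 0.222]
orientation: [-0.0, -0.248, 0.969, 0.001]
force: [-0.3, -0.7, 0.2]
finger_gap: 0.0646
grip_force: 0.0
time: 0.93
eef_pos: [0.2765, -0.3971, 0.2222]
orientation: [-0.0, -0.347, 0.938, 0.0]
force: [0.4, 0.2, 0.3]
finger_gap: 0.0609
grip_force: 0.0
[-0.63  0.14 -0.33 -0.   -1.1  -0.23]
```

```bash
python3 -m jog '[{"dx":0.48,"dy":1,"dz":0,"rx":0,"ry":0,"rz":0.415,"jaw":0.3},{"dx":0.48,"dy":1,"dz":0,"rx":0,"ry":0,"rz":0.415,"jaw":0.3},{"dx":0.48,"dy":1,"dz":0,"rx":0,"ry":0,"rz":0.415,"jaw":0.3},{"dx":0.48,"dy":1,"dz":0,"rx":0,"ry":0,"rz":0.415,"jaw":0.3},{"dx":0.48,"dy":1,"dz":0,"rx":0,"ry":0,"rz":0.415,"jaw":0.3}]' >/dev/null
python3 -m jog '[{"dx":0.48,"dy":1,"dz":0,"rx":0,"ry":0,"rz":0.415,"jaw":0.3},{"dx":0.48,"dy":1,"dz":0,"rx":0,"ry":0,"rz":0.415,"jaw":0.3},{"dx":0.48,"dy":1,"dz":0,"rx":0,"ry":0,"rz":0.415,"jaw":0.3},{"dx":0.48,"dy":1,"dz":0,"rx":0,"ry":0,"rz":0.415,"jaw":0.3},{"dx":0.48,"dy":1,"dz":0,"rx":0,"ry":0,"rz":0.415,"jaw":0.3}]' >/dev/null
python3 -m jog '[{"dx":0.48,"dy":1,"dz":0,"rx":0,"ry":0,"rz":0.415,"jaw":0.3},{"dx":0.48,"dy":1,"dz":0,"rx":0,"ry":0,"rz":0.415,"jaw":0.3},{"dx":0.48,"dy":1,"dz":0,"rx":0,"ry":0,"rz":0.415,"jaw":0.3},{"dx":0.48,"dy":1,"dz":0,"rx":0,"ry":0,"rz":0.415,"jaw":0.3},{"dx":0.48,"dy":1,"dz":0,"rx":0,"ry":0,"rz":0.415,"jaw":0.3}]' >/dev/null
python3 -m jog '[{"dx":0.48,"dy":1,"dz":0,"rx":0,"ry":0,"rz":0.415,"jaw":0.3},{"dx":0.48,"dy":1,"dz":0,"rx":0,"ry":0,"rz":0.415,"jaw":0.3},{"dx":0.48,"dy":1,"dz":0,"rx":0,"ry":0,"rz":0.415,"jaw":0.3},{"dx":0.48,"dy":1,"dz":0,"rx":0,"ry":0,"rz":0.415,"jaw":0.3},{"dx":0.48,"dy":1,"dz":0,"rx":0,"ry":0,"rz":0.415,"jaw":0.3}]' >/dev/null
python3 -m jog '[{"dx":0.48,"dy":1,"dz":-0.8,"rx":0,"ry":0,"rz":0.415,"jaw":0.3},{"dx":0.48,"dy":1,"dz":-0.8,"rx":0,"ry":0,"rz":0.415,"jaw":0.3},{"dx":0.48,"dy":1,"dz":-0.8,"rx":0,"ry":0,"rz":0.415,"jaw":0.3},{"dx":0.48,"dy":1,"dz":-0.8,"rx":0,"ry":0,"rz":0.415,"jaw":0.3},{"dx":0.48,"dy":1,"dz":-0.8,"rx":0,"ry":0,"rz":0.415,"jaw":0.3}]' >/dev/null
python3 -m jog '[{"dx":0.48,"dy":1,"dz":-0.8,"rx":0,"ry":0,"rz":0.415,"jaw":0.3},{"dx":0.48,"dy":1,"dz":-0.8,"rx":0,"ry":0,"rz":0.415,"jaw":0.3},{"dx":0.48,"dy":1,"dz":0,"rx":0,"ry":0,"rz":0.415,"jaw":0.3},{"dx":0.48,"dy":1,"dz":0,"rx":0,"ry":0,"rz":0.415,"jaw":0.3},{"dx":0.48,"dy":1,"dz":0,"rx":0,"ry":0,"rz":0.415,"jaw":0.3}]'
python3 - <<'E'
from bench import sense
from scipy.spatial.transform import Rotation as R
import numpy as np
s=sense();print(np.round(s['joint_positions'],2));M=R.from_quat(np.roll(s['orientation'],-1)).as_matrix()
print(M.round(3),np.degrees(np.arctan2(M[1,1],M[0,1])))
E
```

```text
time: 3.43
eef_pos: [0.5643, 0.2024, 0.1095]
orientation: [0.001, 0.829, -0.559, -0.0]
force: [0.7, -0.8, -0.9]
finger_gap: 0.0603
grip_force: 0.0
[ 0.61  0.44 -0.21 -0.   -0.92 -0.23]
[[ 0.375 -0.927 -0.002]
 [-0.927 -0.375 -0.001]
 [ 0.     0.002 -1.   ]] -157.99318162041013
```

```bash
python3 -m jog '[{"dx":0.16,"dy":0.54,"dz":-1,"rx":0,"ry":0,"rz":0.05,"jaw":0.3},{"dx":0,"dy":0,"dz":-1,"rx":0,"ry":0,"rz":0,"jaw":0.3},{"dx":0,"dy":0,"dz":-1,"rx":0,"ry":0,"rz":0,"jaw":0.3},{"dx":0,"dy":0,"dz":-1,"rx":0,"ry":0,"rz":0,"jaw":0.3},{"dx":0,"dy":0,"dz":-0.6,"rx":0,"ry":0,"rz":0,"jaw":0.3}]' 
python3 -m jog '[{"dx":0,"dy":0,"dz":-0.4,"rx":0,"ry":0,"rz":0,"jaw":0.3},{"dx":0,"dy":0,"dz":0,"rx":0,"ry":0,"rz":0,"jaw":0.3},{"dx":0,"dy":0,"dz":0,"rx":0,"ry":0,"rz":0,"jaw":0.3}]'
```

```text
time: 3.85
eef_pos: [0.5661, 0.2117, 0.0158]
orientation: [0.002, 0.83, -0.558, -0.001]
force: [-0.4, -0.7, -0.3]
finger_gap: 0.0613
grip_force: 0.0
time: 4.1
eef_pos: [0.5677, 0.2124, 0.0104]
orientation: [0.0, 0.83, -0.558, 0.0]
force: [-0.1, 0.2, 0.3]
finger_gap: 0.0607
grip_force: 0.0
```

```bash
python3 -m jog '[{"dx":0,"dy":0,"dz":-0.12,"rx":0,"ry":0,"rz":0,"jaw":0.3},{"dx":0,"dy":0,"dz":0,"rx":0,"ry":0,"rz":0,"jaw":1},{"dx":0,"dy":0,"dz":0,"rx":0,"ry":0,"rz":0,"jaw":1},{"dx":0,"dy":0,"dz":0,"rx":0,"ry":0,"rz":0,"jaw":1},{"dx":0,"dy":0,"dz":0,"rx":0,"ry":0,"rz":0,"jaw":1}]' 45
python3 -m jog '[{"dx":0,"dy":0,"dz":0,"rx":0,"ry":0,"rz":0,"jaw":1},{"dx":0,"dy":0,"dz":0,"rx":0,"ry":0,"rz":0,"jaw":1},{"dx":0,"dy":0,"dz":0,"rx":0,"ry":0,"rz":0,"jaw":1}]'
python3 -m jog '[{"dx":0,"dy":0,"dz":0.3,"rx":0,"ry":0,"rz":0,"jaw":1},{"dx":0,"dy":0,"dz":0.7,"rx":0,"ry":0,"rz":0,"jaw":1},{"dx":0,"dy":0,"dz":1,"rx":0,"ry":0,"rz":0,"jaw":1},{"dx":0,"dy":0,"dz":1,"rx":0,"ry":0,"rz":0,"jaw":1},{"dx":0,"dy":0,"dz":1,"rx":0,"ry":0,"rz":0,"jaw":1}]'
```

```text
time: 4.52
eef_pos: [0.5678, 0.2126, 0.0087]
orientation: [-0.0, 0.83, -0.558, 0.0]
force: [-0.7, -1.0, -0.1]
finger_gap: 0.0421
grip_force: 0.0
time: 4.77
eef_pos: [0.5676, 0.2125, 0.0082]
orientation: [-0.0, 0.83, -0.558, 0.0]
force: [0.2, -0.8, 0.0]
finger_gap: 0.0221
grip_force: 0.0
time: 5.18
eef_pos: [0.5667, 0.212, 0.0883]
orientation: [0.001, 0.83, -0.558, -0.001]
force: [0.5, 0.1, -2.9]
finger_gap: 0.0136
grip_force: 45.0
```

```bash
python3 -m jog '[{"dx":0,"dy":0,"dz":0.8,"rx":0,"ry":0,"rz":0,"jaw":1},{"dx":0,"dy":0,"dz":0.8,"rx":0,"ry":0,"rz":0,"jaw":1},{"dx":0,"dy":0,"dz":0,"rx":0,"ry":0,"rz":0,"jaw":1},{"dx":0,"dy":0,"dz":0,"rx":0,"ry":0,"rz":0,"jaw":1}]'
python3 - <<'E'
from h import *
from bench import viewer,sense
f=viewer.grab_frame('side');pickle.dump(f,open('side1.pkl','wb'));cv2.imwrite('pics/side1.png',f['color'][:,:,::-1])
g=viewer.grab_frame('top');pickle.dump(g,open('top1.pkl','wb'))
s=sense();p=s['eef_pos'];print(p)
for n,q in(('s',f),('t',g)):
    W=world(q);r=np.hypot(W[...,0]-p[0],W[...,1]-p[1]);m=(r<.1)&(W[...,2]>.06)&(W[...,2]<.16)&(q['color'].min(2)>140)
    X=W[m];ok=abs(X[:,2]-np.median(X[:,2]))<.008;X=X[ok]
    A=np.c_[X[:,:2]-p[:2],np.ones(len(X))];c=np.linalg.lstsq(A,X[:,2],rcond=None)[0];print(n,len(X),np.median(X[:,2]),c)
E
```

```text
time: 5.52
eef_pos: [0.5674, 0.2125, 0.1203]
orientation: [-0.001, 0.83, -0.558, -0.0]
force: [-0.8, 0.2, -3.6]
finger_gap: 0.0137
grip_force: 45.0
[0.5663996  0.2118437  0.11850936]
s 611 0.11029583838188114 [-0.00062081  0.00409239  0.11016483]
t 854 0.10835481836683167 [ 0.00462491 -0.01067957  0.10779166]
```

View pics/side1.png

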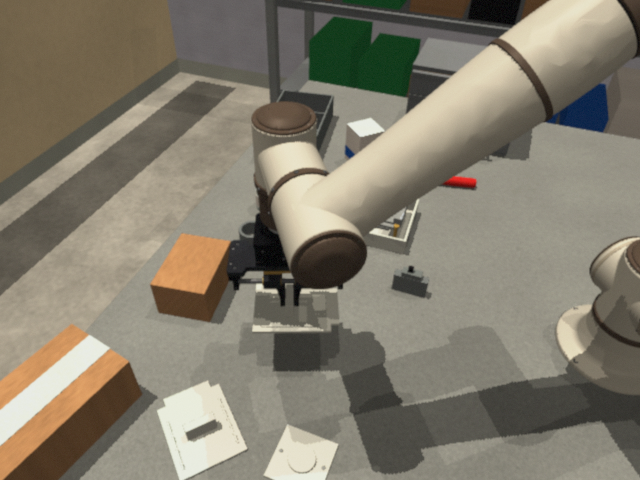

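The cover hangs level at (295,310), but it was gripped late: it sits about 8 mm low in the fingers. I'll set it down and regrasp deeper.

```bash
python3 -m jog '[{"dx":0,"dy":0,"dz":-1,"rx":0,"ry":0,"rz":0,"jaw":1},{"dx":0,"dy":0,"dz":-1,"rx":0,"ry":0,"rz":0,"jaw":1},{"dx":0,"dy":0,"dz":-1,"rx":0,"ry":0,"rz":0,"jaw":1},{"dx":0,"dy":0,"dz":-1,"rx":0,"ry":0,"rz":0,"jaw":1},{"dx":0,"dy":0,"dz":-0.8,"rx":0,"ry":0,"rz":0,"jaw":1}]' 
python3 -m jog '[{"dx":0,"dy":0,"dz":-0.3,"rx":0,"ry":0,"rz":0,"jaw":1},{"dx":0,"dy":0,"dz":-0.05,"rx":0,"ry":0,"rz":0,"jaw":1},{"dx":0,"dy":0,"dz":0,"rx":0,"ry":0,"rz":0,"jaw":1}]'
```

```text
time: 6.03
eef_pos: [0.5659, 0.2114, 0.0208]
orientation: [0.002, 0.83, -0.558, -0.001]
force: [-0.3, 0.9, -3.6]
finger_gap: 0.0137
grip_force: 45.0
time: 6.28
eef_pos: [0.5671, 0.2121, 0.016]
orientation: [0.001, 0.83, -0.558, -0.0]
force: [-0.1, 0.0, -3.4]
finger_gap: 0.0134
grip_force: 45.0
```

```bash
python3 -m jog '[{"dx":0,"dy":0,"dz":-0.05,"rx":0,"ry":0,"rz":0,"jaw":0.7},{"dx":0,"dy":0,"dz":0,"rx":0,"ry":0,"rz":0,"jaw":0.7},{"dx":0,"dy":0,"dz":-0.2,"rx":0,"ry":0,"rz":0,"jaw":0.7},{"dx":0,"dy":0,"dz":-0.18,"rx":0,"ry":0,"rz":0,"jaw":0.7},{"dx":0,"dy":0,"dz":0,"rx":0,"ry":0,"rz":0,"jaw":1}]'
python3 -m jog '[{"dx":0,"dy":0,"dz":0,"rx":0,"ry":0,"rz":0,"jaw":1},{"dx":0,"dy":0,"dz":0,"rx":0,"ry":0,"rz":0,"jaw":1},{"dx":0,"dy":0,"dz":0,"rx":0,"ry":0,"rz":0,"jaw":1},{"dx":0,"dy":0,"dz":0,"rx":0,"ry":0,"rz":0,"jaw":1}]'
```

```text
time: 6.7
eef_pos: [0.5673, 0.2122, 0.008]
orientation: [0.0, 0.83, -0.558, -0.0]
force: [0.4, 0.2, 0.9]
finger_gap: 0.0234
grip_force: 0.0
time: 7.03
eef_pos: [0.5676, 0.2124, 0.0086]
orientation: [-0.0, 0.83, -0.558, 0.0]
force: [0.8, -1.0, -0.3]
finger_gap: 0.0139
grip_force: 45.0
```

```bash
python3 -m jog '[{"dx":0,"dy":0,"dz":0.5,"rx":0,"ry":0,"rz":0,"jaw":1},{"dx":0,"dy":0,"dz":1,"rx":0,"ry":0,"rz":0,"jaw":1},{"dx":0,"dy":0,"dz":1,"rx":0,"ry":0,"rz":0,"jaw":1},{"dx":0,"dy":0,"dz":1,"rx":0,"ry":0,"rz":0,"jaw":1},{"dx":0,"dy":0,"dz":1,"rx":0,"ry":0,"rz":0,"jaw":1}]'
python3 -m jog '[{"dx":-0.04,"dy":-0.5,"dz":1,"rx":0,"ry":0,"rz":-0.18,"jaw":1},{"dx":-0.04,"dy":-1,"dz":1,"rx":0,"ry":0,"rz":-0.18,"jaw":1},{"dx":-0.04,"dy":-1,"dz":0.6,"rx":0,"ry":0,"rz":-0.18,"jaw":1},{"dx":-0.04,"dy":-1,"dz":0,"rx":0,"ry":0,"rz":-0.18,"jaw":1},{"dx":-0.04,"dy":-1,"dz":0,"rx":0,"ry":0,"rz":-0.18,"jaw":1}]' >/dev/null
python3 -m jog '[{"dx":-0.04,"dy":-1,"dz":0,"rx":0,"ry":0,"rz":-0.18,"jaw":1},{"dx":-0.04,"dy":-1,"dz":0,"rx":0,"ry":0,"rz":-0.18,"jaw":1},{"dx":-0.04,"dy":-1,"dz":0,"rx":0,"ry":0,"rz":-0.18,"jaw":1},{"dx":-0.04,"dy":-1,"dz":0,"rx":0,"ry":0,"rz":-0.18,"jaw":1},{"dx":-0.04,"dy":-1,"dz":0,"rx":0,"ry":0,"rz":-0.18,"jaw":1}]' >/dev/null
python3 -m jog '[{"dx":-0.04,"dy":-1,"dz":0,"rx":0,"ry":0,"rz":-0.18,"jaw":1},{"dx":-0.04,"dy":-1,"dz":0,"rx":0,"ry":0,"rz":-0.18,"jaw":1},{"dx":-0.04,"dy":-1,"dz":0,"rx":0,"ry":0,"rz":-0.18,"jaw":1},{"dx":-0.04,"dy":-1,"dz":0,"rx":0,"ry":0,"rz":-0.18,"jaw":1},{"dx":-0.04,"dy":-1,"dz":0,"rx":0,"ry":0,"rz":-0.18,"jaw":1}]' >/dev/null
python3 -m jog '[{"dx":-0.04,"dy":-1,"dz":0,"rx":0,"ry":0,"rz":-0.18,"jaw":1},{"dx":-0.04,"dy":-1,"dz":0,"rx":0,"ry":0,"rz":-0.18,"jaw":1},{"dx":-0.04,"dy":-1,"dz":0,"rx":0,"ry":0,"rz":-0.18,"jaw":1},{"dx":-0.04,"dy":-1,"dz":0,"rx":0,"ry":0,"rz":-0.18,"jaw":1},{"dx":0,"dy":-0.2,"dz":0,"rx":0,"ry":0,"rz":-0.18,"jaw":1}]'
cat > st.py <<'E'
from bench import sense
from scipy.spatial.transform import Rotation as R
import numpy as np
s=sense();M=R.from_quat(np.roll(s['orientation'],-1)).as_matrix()
ex=-M[:,1];ez=-M[:,2];ey=-M[:,0];p=s['eef_pos']
a=np.radians(1.5);B=np.array([[np.cos(a),-np.sin(a),0],[np.sin(a),np.cos(a),0],[0,0,1]])
def b(x,z): return np.round(((p+ex*(x-10)/1e3+ez*(z-8.3)/1e3+ey*.0007-[.5265,-.181,0])@B)*1e3,1)
print('tipLow(box mm)',b(-75,0),'centre',b(0,2.5),'farLow',b(72,0),'tilt',np.degrees(np.arcsin(ex[2])).round(2),'roll',np.degrees(ey[2]).round(2),'yaw',np.degrees(np.arctan2(ex[1],ex[0])).round(2),'F',np.round(s['force'],1),'t',s['time'],'TCP',np.round(p,4))
E
python3 st.py
```

```text
time: 7.45
eef_pos: [0.567, 0.2122, 0.0994]
orientation: [0.0, 0.83, -0.558, -0.0]
force: [0.8, -0.3, -3.1]
finger_gap: 0.0137
grip_force: 45.0
time: 9.12
eef_pos: [0.5514, -0.1638, 0.1505]
orientation: [0.0, 0.715, -0.699, -0.0]
force: [0.5, 1.0, -3.1]
finger_gap: 0.0136
grip_force: 45.0
tipLow(box mm) [-59.6  17.5 142.3] centre [ 15.4  17.3 144.7] farLow [ 87.4  17.  142.1] tilt -0.07 roll -0.0 yaw 1.33 F [ 0.5  1.  -3.1] t 9.1167 TCP [ 0.5514 -0.1638  0.1505]
```

```bash
python3 -m jog '[{"dx":0.1,"dy":-0.5,"dz":0,"rx":0.01,"ry":-0.42,"rz":0.03,"jaw":1},{"dx":0,"dy":-0.35,"dz":-0.4,"rx":0.01,"ry":-0.42,"rz":0,"jaw":1},{"dx":0,"dy":0,"dz":-0.7,"rx":0.01,"ry":-0.42,"rz":0,"jaw":1},{"dx":0,"dy":0,"dz":-0.7,"rx":0.01,"ry":-0.42,"rz":0,"jaw":1},{"dx":0,"dy":0,"dz":-0.4,"rx":0.01,"ry":-0.42,"rz":0,"jaw":1}]' >/dev/null
python3 -m jog '[{"dx":0,"dy":0,"dz":0,"rx":0,"ry":0,"rz":0,"jaw":1},{"dx":0,"dy":0,"dz":0,"rx":0,"ry":0,"rz":0,"jaw":1}]'
python3 st.py
python3 - <<'E'
from h import *
from bench import viewer
for n in('side','top'):
    f=viewer.grab_frame(n);pickle.dump(f,open(n+'2.pkl','wb'))
    c=f['color'][130:280,260:460] if n=='side' else f['color'][200:350,340:490]
    cv2.imwrite(f'pics/{n}2.png',cv2.resize(c,None,fx=4,fy=4,interpolation=2)[:,:,::-1])
E
```

```text
time: 9.7
eef_pos: [0.5535, -0.1783, 0.1064]
orientation: [-0.074, 0.714, -0.693, 0.072]
force: [0.2, 0.1, -3.9]
finger_gap: 0.0137
grip_force: 45.0
tipLow(box mm) [-54.4   2.3  80.8] centre [18.4  2.6 98.7] farLow [ 89.4   2.9 111.1] tilt 11.88 roll -0.06 yaw 1.73 F [ 0.2  0.1 -3.9] t 9.7 TCP [ 0.5535 -0.1783  0.1064]
```

View pics/side2.png

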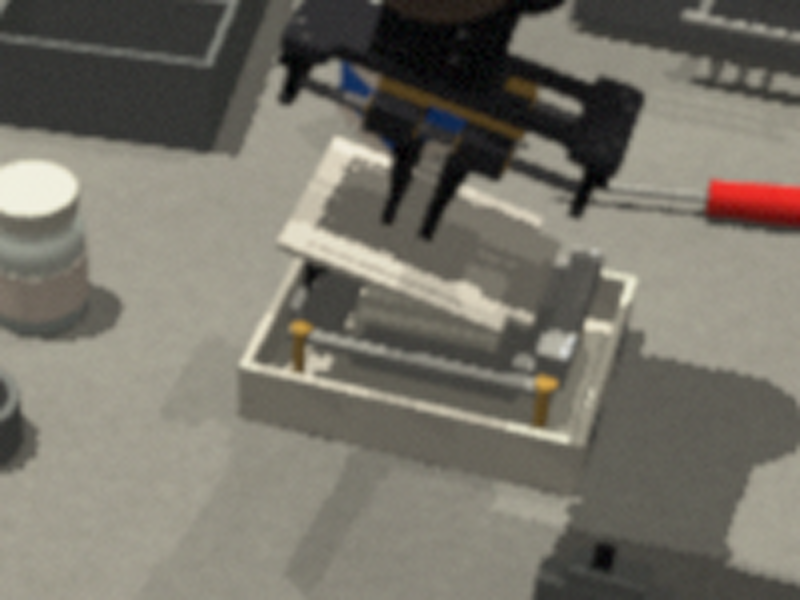

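View pics/top2.png

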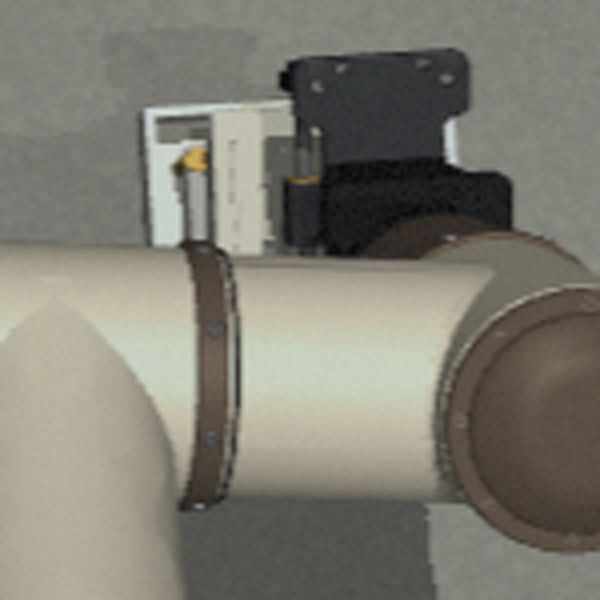

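The side crop shows the tilted cover with its tongue end at (530,330), just inside the lip, and the far edge above the catch at (310,265). Now I'll lower it and feel for the near ledge.

```bash
python3 -m jog '[{"dx":-0.05,"dy":-0.11,"dz":-0.3,"rx":0,"ry":0,"rz":0,"jaw":1},{"dx":0,"dy":0,"dz":-0.3,"rx":0,"ry":0,"rz":0,"jaw":1},{"dx":0,"dy":0,"dz":-0.1,"rx":0,"ry":0,"rz":0,"jaw":1},{"dx":0,"dy":0,"dz":-0.05,"rx":0,"ry":0,"rz":0,"jaw":1}]' >/dev/null
python3 st.py
python3 -m jog '[{"dx":0,"dy":0,"dz":-0.05,"rx":0,"ry":0,"rz":0,"jaw":1},{"dx":0,"dy":0,"dz":0,"rx":0,"ry":0,"rz":0,"jaw":1}]' >/dev/null; python3 st.py
```

```text
tipLow(box mm) [-55.   -0.1  64.9] centre [17.9  0.2 82.9] farLow [88.9  0.5 95.3] tilt 11.93 roll -0.06 yaw 1.71 F [ 0.3  0.4 -4. ] t 10.1333 TCP [ 0.553  -0.1808  0.0906]
tipLow(box mm) [-54.5  -0.1  64.5] centre [18.3  0.2 82.5] farLow [89.3  0.4 95.1] tilt 12.01 roll -0.07 yaw 1.73 F [-0.4  0.1 -3.4] t 10.3 TCP [ 0.5534 -0.1808  0.0903]
```

```bash
python3 -m jog '[{"dx":0,"dy":0,"dz":-0.05,"rx":0,"ry":0,"rz":0,"jaw":1},{"dx":0,"dy":0,"dz":0,"rx":0,"ry":0,"rz":0,"jaw":1}]' >/dev/null; python3 st.py
```

```text
tipLow(box mm) [-54.5  -0.1  63.7] centre [18.4  0.2 81.8] farLow [89.3  0.4 94.3] tilt 12.04 roll -0.07 yaw 1.72 F [ 0.3  0.3 -3.4] t 10.4667 TCP [ 0.5534 -0.1808  0.0895]
```

```bash
python3 -m jog '[{"dx":0,"dy":0,"dz":-0.04,"rx":0,"ry":0,"rz":0,"jaw":1},{"dx":0,"dy":0,"dz":0,"rx":0,"ry":0,"rz":0,"jaw":1}]' >/dev/null; python3 st.py
python3 -m jog '[{"dx":0,"dy":0,"dz":-0.04,"rx":0,"ry":0,"rz":0,"jaw":1},{"dx":0,"dy":0,"dz":0,"rx":0,"ry":0,"rz":0,"jaw":1}]' >/dev/null; python3 st.py
```

```text
tipLow(box mm) [-54.5  -0.1  62.9] centre [18.3  0.2 81. ] farLow [89.2  0.5 93.5] tilt 12.04 roll -0.07 yaw 1.73 F [ 0.4 -0.4 -4.1] t 10.6333 TCP [ 0.5534 -0.1808  0.0887]
tipLow(box mm) [-54.4  -0.1  62.1] centre [18.4  0.2 80.2] farLow [89.3  0.5 92.8] tilt 12.05 roll -0.07 yaw 1.73 F [ 0.4 -0.  -2.3] t 10.8 TCP [ 0.5535 -0.1808  0.088 ]
```

```bash
python3 -m jog '[{"dx":0,"dy":0,"dz":-0.03,"rx":0,"ry":0,"rz":0,"jaw":1},{"dx":0,"dy":0,"dz":0,"rx":0,"ry":0,"rz":0,"jaw":1}]' >/dev/null; python3 st.py
```

```text
tipLow(box mm) [-54.3  -0.2  61.8] centre [18.5  0.1 79.9] farLow [89.4  0.4 92.5] tilt 12.05 roll -0.08 yaw 1.74 F [-0.7  0.5 -1.3] t 10.9667 TCP [ 0.5536 -0.1808  0.0877]
```

Ledge contact felt: L is about 62. I'll ease off slightly and slide the tongue in.

```bash
python3 -m jog '[{"dx":-0.15,"dy":0,"dz":0.02,"rx":0,"ry":0,"rz":0,"jaw":1},{"dx":-0.2,"dy":0,"dz":0,"rx":0,"ry":0,"rz":0,"jaw":1},{"dx":0,"dy":0,"dz":0,"rx":0,"ry":0,"rz":0,"jaw":1}]' >/dev/null; python3 st.py
python3 -m jog '[{"dx":-0.15,"dy":0,"dz":0,"rx":0,"ry":0,"rz":0,"jaw":1},{"dx":0,"dy":0,"dz":0,"rx":0,"ry":0,"rz":0,"jaw":1}]' >/dev/null; python3 st.py
```

```text
tipLow(box mm) [-62.4   0.2  62. ] centre [10.4  0.4 80. ] farLow [81.4  0.7 92.5] tilt 12.0 roll -0.06 yaw 1.71 F [-0.5  0.5 -2.6] t 11.2167 TCP [ 0.5455 -0.1807  0.0877]
tipLow(box mm) [-65.1   0.2  62. ] centre [ 7.7  0.5 80. ] farLow [78.7  0.7 92.6] tilt 12.02 roll -0.06 yaw 1.72 F [-0.4 -0.  -2.3] t 11.3833 TCP [ 0.5428 -0.1808  0.0878]
```

```bash
python3 -m jog '[{"dx":-0.15,"dy":0,"dz":0,"rx":0,"ry":0,"rz":0,"jaw":1},{"dx":0,"dy":0,"dz":0,"rx":0,"ry":0,"rz":0,"jaw":1}]' >/dev/null; python3 st.py
python3 -m jog '[{"dx":-0.1,"dy":0,"dz":0,"rx":0,"ry":0,"rz":0,"jaw":1},{"dx":0,"dy":0,"dz":0,"rx":0,"ry":0,"rz":0,"jaw":1}]' >/dev/null; python3 st.py
```

```text
tipLow(box mm) [-68.    0.2  61.9] centre [ 4.9  0.5 80. ] farLow [75.8  0.8 92.6] tilt 12.02 roll -0.07 yaw 1.72 F [-0.5 -0.2 -1.2] t 11.55 TCP [ 0.5399 -0.1808  0.0878]
tipLow(box mm) [-69.7   0.3  62. ] centre [ 3.1  0.6 80.1] farLow [74.   0.8 92.6] tilt 12.03 roll -0.07 yaw 1.72 F [-0.5 -0.2 -2.1] t 11.7167 TCP [ 0.5382 -0.1808  0.0878]
```

```bash
python3 -m jog '[{"dx":-0.1,"dy":0,"dz":0,"rx":0,"ry":0,"rz":0,"jaw":1},{"dx":0,"dy":0,"dz":0,"rx":0,"ry":0,"rz":0,"jaw":1}]' >/dev/null; python3 st.py
python3 -m jog '[{"dx":-0.06,"dy":0,"dz":0,"rx":0,"ry":0,"rz":0,"jaw":1},{"dx":0,"dy":0,"dz":0,"rx":0,"ry":0,"rz":0,"jaw":1}]' >/dev/null; python3 st.py
python3 -m jog '[{"dx":-0.05,"dy":0,"dz":0,"rx":0,"ry":0,"rz":0,"jaw":1},{"dx":0,"dy":0,"dz":0,"rx":0,"ry":0,"rz":0,"jaw":1}]' >/dev/null; python3 st.py
```

```text
tipLow(box mm) [-71.7   0.3  61.9] centre [ 1.1  0.6 80. ] farLow [72.1  0.9 92.6] tilt 12.03 roll -0.07 yaw 1.72 F [ 0.8  0.2 -2. ] t 11.8833 TCP [ 0.5362 -0.1808  0.0878]
tipLow(box mm) [-72.1   0.3  62.1] centre [ 0.7  0.6 80.3] farLow [71.6  0.9 92.9] tilt 12.12 roll -0.08 yaw 1.73 F [ 1.7  0.4 -2.1] t 12.05 TCP [ 0.5357 -0.1808  0.088 ]
tipLow(box mm) [-72.2   0.3  62.2] centre [ 0.5  0.6 80.5] farLow [71.4  0.9 93.4] tilt 12.22 roll -0.09 yaw 1.75 F [ 4.7 -0.2 -3.4] t 12.2167 TCP [ 0.5356 -0.1808  0.0883]
```

```bash
python3 -m jog '[{"dx":0.035,"dy":0,"dz":-0.11,"rx":0,"ry":0.28,"rz":0,"jaw":1},{"dx":0.035,"dy":0,"dz":-0.12,"rx":0,"ry":0.28,"rz":0,"jaw":1},{"dx":0,"dy":0,"dz":0,"rx":0,"ry":0,"rz":0,"jaw":1}]' >/dev/null; python3 st.py
python3 -m jog '[{"dx":-0.03,"dy":0,"dz":0,"rx":0,"ry":0,"rz":0,"jaw":1},{"dx":0,"dy":0,"dz":0,"rx":0,"ry":0,"rz":0,"jaw":1}]' >/dev/null; python3 st.py
```

```text
tipLow(box mm) [-72.3   0.2  61.9] centre [ 1.4  0.6 75.9] farLow [72.9  0.9 84.5] tilt 8.84 roll -0.0 yaw 1.75 F [ 2.   0.3 -0. ] t 12.4667 TCP [ 0.5369 -0.1808  0.0831]
tipLow(box mm) [-72.5   0.3  62.3] centre [ 1.2  0.6 76.6] farLow [72.6  0.9 85.5] tilt 9.09 roll -0.01 yaw 1.73 F [ 5.4 -0.7 -4.2] t 12.6333 TCP [ 0.5366 -0.1808  0.0839]
```

```bash
python3 -m jog '[{"dx":0.03,"dy":0,"dz":-0.12,"rx":0,"ry":0.29,"rz":0,"jaw":1},{"dx":0.03,"dy":0,"dz":-0.12,"rx":0,"ry":0.29,"rz":0,"jaw":1},{"dx":0,"dy":0,"dz":0,"rx":0,"ry":0,"rz":0,"jaw":1}]' >/dev/null; python3 st.py
python3 -m jog '[{"dx":0.02,"dy":0,"dz":-0.12,"rx":0,"ry":0.29,"rz":0,"jaw":1},{"dx":0,"dy":0,"dz":0,"rx":0,"ry":0,"rz":0,"jaw":1}]' >/dev/null; python3 st.py
```

```text
tipLow(box mm) [-72.7   0.2  62.1] centre [ 1.7  0.5 71.9] farLow [73.6  0.8 76.5] tilt 5.61 roll 0.09 yaw 1.73 F [ 4.9 -0.5 -1.5] t 12.8833 TCP [ 0.5376 -0.1809  0.0787]
tipLow(box mm) [-72.8   0.2  62.2] centre [ 1.8  0.4 69.9] farLow [73.8  0.7 72.5] tilt 3.98 roll 0.14 yaw 1.72 F [ 5.5 -0.2 -0.2] t 13.05 TCP [ 0.5379 -0.1809  0.0764]
```

```bash
python3 -m jog '[{"dx":0.02,"dy":0,"dz":-0.1,"rx":0,"ry":0.23,"rz":0,"jaw":1},{"dx":0,"dy":0,"dz":0,"rx":0,"ry":0,"rz":0,"jaw":1}]' >/dev/null; python3 st.py
python3 -m jog '[{"dx":0.02,"dy":0,"dz":-0.1,"rx":0,"ry":0.23,"rz":0,"jaw":1},{"dx":0,"dy":0,"dz":0,"rx":0,"ry":0,"rz":0,"jaw":1}]' >/dev/null; python3 st.py
```

```text
tipLow(box mm) [-72.9   0.2  62.2] centre [ 1.9  0.4 68.2] farLow [73.9  0.7 69.1] tilt 2.67 roll 0.18 yaw 1.71 F [ 4.5 -0.3 -0.9] t 13.2167 TCP [ 0.5381 -0.1809  0.0745]
tipLow(box mm) [-73.    0.2  62.1] centre [ 1.9  0.5 66.3] farLow [73.9  0.7 65.5] tilt 1.32 roll 0.23 yaw 1.71 F [ 4.8 -0.6 -1.2] t 13.3833 TCP [ 0.5383 -0.1809  0.0723]
```

```bash
python3 -m jog '[{"dx":0.01,"dy":0,"dz":-0.07,"rx":0,"ry":0.16,"rz":0,"jaw":1},{"dx":0,"dy":0,"dz":0,"rx":0,"ry":0,"rz":0,"jaw":1}]' >/dev/null; python3 st.py
python3 -m jog '[{"dx":0,"dy":0,"dz":-0.04,"rx":0,"ry":0.08,"rz":0,"jaw":1},{"dx":0,"dy":0,"dz":0,"rx":0,"ry":0,"rz":0,"jaw":1}]' >/dev/null; python3 st.py
```

```text
tipLow(box mm) [-73.    0.2  62. ] centre [ 2.   0.5 65. ] farLow [74.   0.7 63. ] tilt 0.38 roll 0.25 yaw 1.71 F [ 5.5 -0.3  0.9] t 13.55 TCP [ 0.5384 -0.1809  0.0709]
tipLow(box mm) [-73.1   0.3  62.2] centre [ 1.9  0.5 64.6] farLow [73.9  0.8 62.1] tilt -0.07 roll 0.26 yaw 1.72 F [4.6 0.8 2. ] t 13.7167 TCP [ 0.5384 -0.1808  0.0704]
```

Nearly flat; I'll press a little further to be sure the catch has snapped.

```bash
python3 -m jog '[{"dx":0,"dy":0,"dz":-0.05,"rx":0,"ry":0.06,"rz":0,"jaw":1},{"dx":0,"dy":0,"dz":0,"rx":0,"ry":0,"rz":0,"jaw":1}]' >/dev/null; python3 st.py
python3 -m jog '[{"dx":0,"dy":0,"dz":-0.05,"rx":0,"ry":0.05,"rz":0,"jaw":1},{"dx":0,"dy":0,"dz":0,"rx":0,"ry":0,"rz":0,"jaw":1}]' >/dev/null; python3 st.py
```

```text
tipLow(box mm) [-73.2   0.3  62.7] centre [ 1.8  0.5 64.7] farLow [73.8  0.8 61.7] tilt -0.38 roll 0.26 yaw 1.73 F [ 1.5 -0.   8.1] t 13.8833 TCP [ 0.5383 -0.1808  0.0704]
tipLow(box mm) [-73.3   0.2  63. ] centre [ 1.7  0.5 64.7] farLow [73.7  0.8 61.4] tilt -0.65 roll 0.26 yaw 1.73 F [-0.1  3.  12.5] t 14.05 TCP [ 0.5383 -0.1809  0.0704]
```

```bash
python3 -m jog '[{"dx":0,"dy":0,"dz":0.05,"rx":0,"ry":-0.1,"rz":0,"jaw":1},{"dx":0,"dy":0,"dz":0,"rx":0,"ry":0,"rz":0,"jaw":0.65},{"dx":0,"dy":0,"dz":0,"rx":0,"ry":0,"rz":0,"jaw":0.65},{"dx":0,"dy":0,"dz":0,"rx":0,"ry":0,"rz":0,"jaw":0.65},{"dx":0,"dy":0,"dz":0,"rx":0,"ry":0,"rz":0,"jaw":0.65}]'
python3 -m jog '[{"dx":0,"dy":0,"dz":0.3,"rx":0,"ry":0,"rz":0,"jaw":0.65},{"dx":0,"dy":0,"dz":1,"rx":0,"ry":0,"rz":0,"jaw":0.65},{"dx":0,"dy":0,"dz":1,"rx":0,"ry":0,"rz":0,"jaw":0.65},{"dx":0,"dy":0,"dz":1,"rx":0,"ry":0,"rz":0,"jaw":0.65},{"dx":0,"dy":0,"dz":1,"rx":0,"ry":0,"rz":0,"jaw":0.65}]'
python3 -m jog '[{"dx":-0.2,"dy":1,"dz":1,"rx":0,"ry":0,"rz":0,"jaw":0.65},{"dx":-0.2,"dy":1,"dz":1,"rx":0,"ry":0,"rz":0,"jaw":0.65},{"dx":-0.2,"dy":1,"dz":1,"rx":0,"ry":0,"rz":0,"jaw":0.65},{"dx":-0.2,"dy":1,"dz":0,"rx":0,"ry":0,"rz":0,"jaw":0.65},{"dx":-0.2,"dy":1,"dz":0,"rx":0,"ry":0,"rz":0,"jaw":0.65}]' >/dev/null
python3 -m jog '[{"dx":-0.2,"dy":1,"dz":0,"rx":0,"ry":0,"rz":0,"jaw":0.65},{"dx":-0.2,"dy":1,"dz":0,"rx":0,"ry":0,"rz":0,"jaw":0.65},{"dx":-0.2,"dy":1,"dz":0,"rx":0,"ry":0,"rz":0,"jaw":0.65},{"dx":-0.2,"dy":1,"dz":0,"rx":0,"ry":0,"rz":0,"jaw":0.65},{"dx":-0.2,"dy":1,"dz":0,"rx":0,"ry":0,"rz":0,"jaw":0.65}]' >/dev/null
python3 -m jog '[{"dx":-0.2,"dy":1,"dz":0,"rx":0,"ry":0,"rz":0,"jaw":0.65},{"dx":-0.2,"dy":1,"dz":0,"rx":0,"ry":0,"rz":0,"jaw":0.65},{"dx":-0.2,"dy":1,"dz":0,"rx":0,"ry":0,"rz":0,"jaw":0.65},{"dx":0,"dy":0,"dz":0,"rx":0,"ry":0,"rz":0,"jaw":0.65}]'
python3 - <<'E'
from h import *
from bench import viewer
f=viewer.grab_frame('top');pickle.dump(f,open('top3.pkl','wb'));g=viewer.grab_frame('side');pickle.dump(g,open('side3.pkl','wb'))
a=cv2.resize(f['color'][215:335,365:475],None,fx=3.6,fy=3.6,interpolation=2);b=cv2.resize(g['color'][175:255,310:430],(390,432),interpolation=2)
cv2.imwrite('pics/end.png',np.hstack([a,b])[:,:,::-1])
for n,q in(('t',f),('s',g)):
    W=world(q);a=np.radians(1.5);B=np.array([[np.cos(a),-np.sin(a)],[np.sin(a),np.cos(a)]])
    X=(W[...,:2]-[.5265,-.181])@B;z=W[...,2]
    m=(abs(X[...,1])<.052)&(abs(X[...,0])<.06)&(z<.09)&(z>.04)&~((X[...,0]>-.01)&(X[...,0]<.03))
    A=np.c_[X[m],np.ones(m.sum())];c=np.linalg.lstsq(A,z[m],rcond=None)[0];print(n,m.sum(),c)
    d=(q['color'].max(2)<60)&(z>.06)&(z<.1)&(abs(X[...,1])<.03)&(abs(X[...,0]-.075)<.03);print('catch x',np.percentile(X[d][:,0],[3,50,97]) if d.any() else 0)
W=world(pickle.load(open('top.pkl','rb')));q=pickle.load(open('top.pkl','rb'));X=(W[...,:2]-[.5265,-.181])@B;z=W[...,2]
d=(q['color'].max(2)<60)&(z>.06)&(z<.1)&(abs(X[...,1])<.03)&(abs(X[...,0]-.075)<.03);print('catch before',np.percentile(X[d][:,0],[3,50,97]))
E
```

```text
time: 14.47
eef_pos: [0.5349, -0.1807, 0.0676]
orientation: [0.001, 0.717, -0.697, -0.006]
force: [-0.1, -0.6, 0.3]
finger_gap: 0.0283
grip_force: 0.1
time: 14.88
eef_pos: [0.5368, -0.1808, 0.1554]
orientation: [0.0, 0.717, -0.697, -0.004]
force: [0.1, -0.6, -0.5]
finger_gap: 0.0305
grip_force: 0.0
time: 16.05
eef_pos: [0.4848, 0.0813, 0.2147]
orientation: [-0.0, 0.718, -0.696, -0.004]
force: [0.0, -0.2, 0.8]
finger_gap: 0.0307
grip_force: 0.0
t 2056 [-0.00040325 -0.00244186  0.06668207]
catch x [0.06827957 0.0740529  0.08085731]
s 328 [ 0.00741429 -0.00999164  0.06753132]
catch x 0
catch before [0.06808205 0.07378578 0.08076594]
```

View pics/end.png

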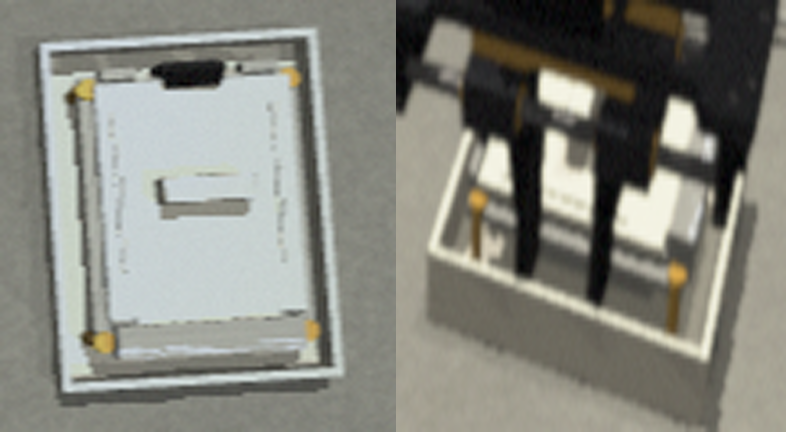

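The cover lies flat: its top is at 66.7 mm, which is L+5. The tongue is under the lip at (210,330), and the catch at (190,72) is back at its rest position over the edge. Handing in.

```bash
python3 -c "
from bench import ticket
print(ticket.finish_job())"
```

```text
the job is handed in; nothing more can be done
None
```

The cover is back on the switch box and handed in: tongue hooked under the lip, cover flat, catch closed over its edge and the gripper clear, after about 16 s and no more than about 16 N of measured press; the hand-in call did not return a verdict.

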